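# Set the lab mill's gap by clicks

### The arm

A 6-joint arm with a two-finger parallel gripper is mounted at the origin on the work surface. World frame = base frame: x ahead of the robot, y to its left, z up, the work surface at z = 0. Lengths are in m, angles in rad, forces in N, time in s.
With the tool pointing down it reaches from about 0.275 to 0.85 m from the base axis. Payload 5.2 kg.
Tool frame: the origin (TCP) lies between the finger pads; the fingertips stand 25 mm ahead of it and the grasp point (between the pads) lies 6 mm ahead of it; z points along the fingers, y is the direction in which the jaws open and shut (so a half turn about z gives the same grasp; the last joint's range is limited). The gripper opens to 85 mm and grips with 20 to 120 N. Pads are 22 mm wide; open, the fingers measure 114 mm over their backs; the gripper's body (76 mm by 85 mm) begins 54 mm behind the grasp point. The pads swing forward as they close: fully open they stand 13 mm farther back than shut.
Start: joints at [-1.515, 0.259, 1.535, -0, 1.348, -0.203], TCP at [0.141, -0.532, 0.256] pointing down, gripper open.
Joint ranges: [-3.14, 3.14], [-0.91, 2.08], [0.19, 2.58], [-1.22, 4.36], [0.22, 2.71], [-3.12, 3.12]. Speed limits (rad/s): [2.57, 2.57, 3.14, 3.14, 3.14, 3.14].

### API

Orientations are given as a unit quaternion [x, y, z, w].
In Python, from station import ctrl gives the robot as it stands. The module is installed in compiled form; this text tells all that it offers.
- The arm moves only by the shell command python3 -m crank 'ROWS' [FORCE]. ROWS is text: rows parted by semicolons, each of 7 numbers parted by spaces: the turn, a rotation vector about the tool's x, y, z scaled (see below), then the shift along the tool's x, y, z scaled (see below), then the opening, from 0 (shut) to 1 (fully open). In form: rx ry rz x y z claw; .... A call has 1 to 10 rows; each row shifts and turns the commanded pose from where the row before left it, along the tool's axes as they then stand; what a row does not reach is not made up. The controller multiplies each number of a shift by 0.02 m and each number of a turn by 0.08 rad. A row lasts 1/12 s, in which the tool goes at most 41.7 mm and 7.16 degrees, less where a joint would pass 70% of its speed; a pose out of reach is approached as far as the arm can. A call with a number of a shift or a turn outside -1 to 1 is refused whole. A call with a gripper value outside its range is refused whole. The fingers move at their own pace and stop on an object; FORCE is the grip in N (left out, the last holds). Time passes only in rows, so rows that do not move let the fingers close. It gives the time, the measured TCP pose, the force and the opening at its end, in the units of the state.
- ctrl.get_obs(): the state, without advancing time (a new reading comes with each control period).
- ctrl.grab_frame(name): name is "scene" or "top" or "wrist"; returns a dict with "frame" (400x640x3 uint8, red, green, blue), "depth" (400x640 float32, m along the optical axis (not along the pixel's ray), 0 where there is no reading), "vfov" (degrees; the focal length in pixels is half the picture's height over the tangent of half this angle, whatever the lens; pixels are square), "cx", "cy" (the principal point, pixels), "R" (3x3) and "t" (3): a world point X has camera coordinates R X + t. Camera axes: x right, y down, z forward; pixel columns grow to the right and rows downward; lengths in m; the calibration is good to about 2 mm. A picture is of the moment at which its call begins.
- ctrl.close_job(): hands the job in, once; it reports no verdict.
The state is a dict: "time": time; "joint_positions": joint angles; "joint_vel": joint speeds; "effort": joint torques, N m; "eef_pos": TCP position; "ee_rot": TCP orientation; "wrist_force": force on the tool from outside, world axes, zero at the start; "torque": the same for the moment, N m; "finger_gap": opening from 0.0 (shut) to 1.0 (fully open).
Only numpy, scipy, OpenCV 4.12 (cv2) and the standard library are available. Lean on these libraries where they do the work, as an engineer would, in place of code of your own. Each camera call takes 0.05 s, during which the arm holds its last target. There are 200 camera calls.

### The job

Set the grinding gap of the small lab mill. Push the upright peg on its flat click-stop disc round clockwise (seen from above) until the disc is against its stop, without forcing it, then push it back counter-clockwise exactly four clicks and leave it resting there, disturbing none of the loose things around the mill.

Things in the scene. Friction and masses are not known exactly. Their poses are not given: they have to be found in the camera images.
- mill: The mill, fixed. Origin on the table under the disc's axis; z up, -x its front (to the robot at yaw 0). There: white housing 150 x 150 mm, 85 mm high, the flat disc on top. At its left (+y): chamber 75 mm high, y 75 to 205 mm, motor behind, funnel hopper of radius 45 mm, top at 140 mm, centred at x 10, y 150 mm. It and all it carries must not be pushed with more than 50 N.
- disc_axis (a point): Centre of the disc's upper face, 100 mm above the table, axes of the mill (does not turn). Disc: aluminium, radius 58 mm, flat but for a 3 mm high cap of radius 12 mm and one upright black peg (free-turning sleeve), 16 mm thick, 34 mm high, 45 mm from the axis. It turns some 208 degrees about the vertical between rigid stops. Angles below: counter-clockwise from above, from the mill's +x.
- peg_never (a point): Fixed point on the disc's upper face, 45 mm from the axis at 160 degrees (front), axes of the mill. The peg never stands between 118 and 202 degrees, so a pusher up to 40 mm across can come down here and sweep round at 45 mm radius until it meets the peg. Stops differ per mill: clockwise stop with the peg at 202 to 270 degrees (front right to right), the other at 50 to 118. Peg starts between.
- gap_pin (a point): End of a brass pin, 9 mm thick, out of the housing's front face, 50 mm above the table, 35 mm to -y of the disc's axis; axes of the mill. It shows the gap: at x = -82 mm in the mill's frame at the clockwise stop, it moves out (-x) by about 0.9 mm per click, too little to see. Driven by the disc; it cannot be pushed.
- click_unit (a point): Hidden in the housing on the disc's axis, 65 mm up. Eight clicks from the clockwise stop (the stop is none), unmarked, 20 to 35 degrees apart: feel them. At the peg the push rises to 4 to 9 N, fades as the disc goes over the top half way between two clicks, then the disc snaps on by itself into the next click, ahead of a pusher, and rests there. 15 N without giving way is a stop.
- cup: Steel catch cup, rim radius 36 mm, 60 mm high, standing in front of the chamber. Origin at the centre of its foot. Leave alone.
- brush: Hand brush lying to the right of the mill. Origin under its middle. Leave alone.
- probe_weight: Knobbed steel weight, 44 mm diameter, 56 mm high, standing behind the disc's housing. Origin at the centre of its foot. Leave alone.

How it is judged:
By the outcome, as a careful person would: the job done as asked, in the order asked, and still so for the second after the job is handed in, with the robot touching nothing.
It also fails if it takes over 72 s, if anything falls off the work surface, if the arm or the gripper's body presses on something with over 40 N, if the wrist force passes 120 N, or if a joint passes its speed limit or range.

## Working session

There is one attempt and no reset: what is moved stays moved. The work goes in short steps, Python scripts to look and compute and a shell command to move; the robot and the scene stay as the last step left them, time stands still between calls to the robot, and variables do not carry over. Pictures are saved under pics/ and viewed, about 8 in all and at most 12, crops included, and the job is handed in when it is done.

```bash
mkdir -p pics; cat > h.py <<'E'
import numpy as np,cv2
from station import ctrl
def grab(n):
    f=ctrl.grab_frame(n); np.savez(f'pics/{n}.npz',**f); return f
def pts(f):
    h,w=f['depth'].shape; F=h/2/np.tan(np.radians(f['vfov'])/2)
    u,v=np.meshgrid(np.arange(w),np.arange(h)); z=f['depth']
    c=np.stack([(u-f['cx'])/F*z,(v-f['cy'])/F*z,z],-1)
    return (c-np.array(f['t']))@np.array(f['R'])
def save(f,p): cv2.imwrite(p,f['frame'][:,:,::-1])
E
python3 - <<'E'
from h import *
o=ctrl.get_obs(); print({k:np.round(v,3) for k,v in o.items()})
for n in('top','scene'):
    f=grab(n); save(f,f'pics/{n}0.png'); print(n,f['vfov'],np.round(f['R'],2).tolist(),np.round(f['t'],3))
E
```

```text
{'time': np.float64(0.0), 'joint_positions': array([-1.515,  0.259,  1.536,  0.   ,  1.348, -0.203]), 'joint_vel': array([-0.001,  0.   , -0.   ,  0.001,  0.001,  0.001]), 'effort': array([ 1.0000e-03, -4.4602e+01, -2.9056e+01, -0.0000e+00,  1.2000e-02,
        0.0000e+00]), 'eef_pos': array([ 0.141, -0.531,  0.255]), 'ee_rot': array([ 0.992,  0.129,  0.   , -0.001]), 'wrist_force': array([-0.245,  0.089,  0.373]), 'torque': array([-0.034, -0.032, -0.01 ]), 'finger_gap': np.float64(1.003)}
top 44.903234353363125 [[0.02, -1.0, 0.02], [-1.0, -0.03, -0.06], [0.06, -0.02, -1.0]] [-0.011  0.552  1.201]
scene 44.68122091087427 [[-0.16, 0.99, -0.01], [0.82, 0.13, -0.56], [-0.55, -0.09, -0.83]] [ 0.092 -0.398  1.436]
```

View pics/top0.png

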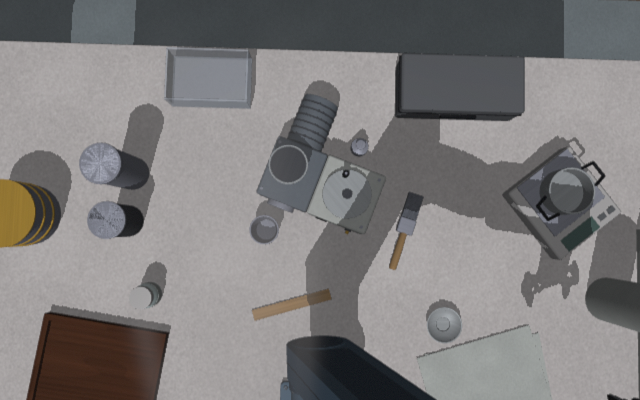

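View pics/scene0.png

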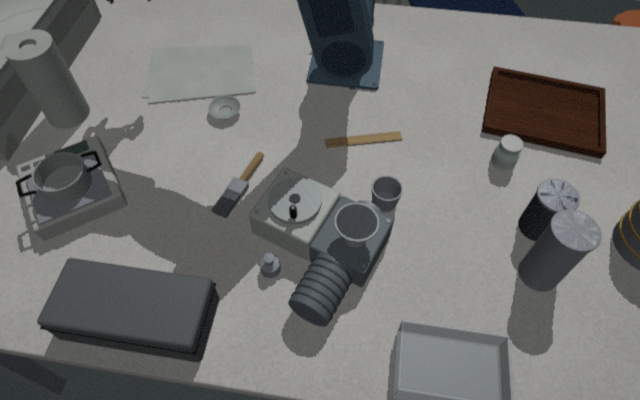

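The top view shows the mill disc near (347,193), the peg at (346,174) behind the axis, the chamber to its left, and the brass pin at (348,232). The brush is at (405,230), the weight at (360,145) and the cup at (265,230).

```bash
python3 - <<'E'
from h import *
for n in('top','scene'):
    f=dict(np.load(f'pics/{n}.npz')); P=pts(f)
    # find ROI by world near disc pixel
    px=(193,360) if n=='top' else (200,285)
    c0=P[px]; print(n,'seed',c0)
    d=np.hypot(P[...,0]-c0[0],P[...,1]-c0[1])
    for lo,hi,nm in((.076,.094,'house'),(.095,.1015,'disc'),(.1015,.107,'cap'),(.110,.139,'peg'),(.128,.139,'pegtop')):
        m=(d<.11)&(P[...,2]>lo)&(P[...,2]<hi)
        q=P[m]; 
        if len(q)<5: print(nm,len(q)); continue
        print(nm,len(q),'mean',q.mean(0).round(4),'zmed',np.median(q[:,2]).round(4))
        if nm in('house','disc'):
            print(' rect',cv2.minAreaRect(q[:,:2].astype(np.float32)*1000),'circ',cv2.minEnclosingCircle(q[:,:2].astype(np.float32)*1000))
    if n=='top':
        # Hough: disc from gray
        g=cv2.cvtColor(f['frame'],cv2.COLOR_RGB2GRAY)[130:260,240:420]
        big=cv2.resize(f['frame'][130:250,240:420],None,fx=4,fy=4,interpolation=2)
        cv2.imwrite('pics/crop.png',big[:,:,::-1])
        for a,b in(((347,193),.1),((346,174),.134),((347,193),.103),((348,232),.05)):
            F=200/np.tan(np.radians(f['vfov'])/2); R=np.array(f['R']);C=-R.T@f['t']
            r=R.T@np.array([(a[0]-f['cx'])/F,(a[1]-f['cy'])/F,1]); print(a,(C+r*(b-C[2])/r[2]).round(4))
E
```

```text
top seed [ 0.56749878 -0.07840233  0.1011881 ]
house 1879 mean [ 0.5653 -0.0514  0.0853] zmed 0.0854
 rect ((567.44970703125, -44.73454284667969), (155.39749145507812, 150.49659729003906), 70.19488525390625) circ ((565.1371459960938, -52.567115783691406), 99.03602600097656)
disc 1162 mean [ 0.5646 -0.0468  0.0995] zmed 0.0997
 rect ((565.8157348632812, -46.925323486328125), (113.01832580566406, 113.58709716796875), 46.19510269165039) circ ((566.6156005859375, -47.16910934448242), 58.0320930480957)
cap 663 mean [ 0.5651 -0.0475  0.1031] zmed 0.1028
peg 42 mean [ 0.6099 -0.0411  0.1324] zmed 0.1336
pegtop 37 mean [ 0.6103 -0.0416  0.1338] zmed 0.1341
(347, 193) [ 0.5668 -0.048   0.1   ]
(346, 174) [ 0.6076 -0.0424  0.134 ]
(347, 193) [ 0.5666 -0.0478  0.103 ]
(348, 232) [ 0.4753 -0.0559  0.05  ]
scene seed [ 0.57369896 -0.06413586  0.1005732 ]
house 2069 mean [ 0.5879 -0.0405  0.0841] zmed 0.0843
 rect ((571.0908813476562, -36.28337097167969), (167.7841033935547, 151.02212524414062), 70.05574798583984) circ ((567.9014892578125, -44.48959732055664), 102.65106964111328)
disc 1528 mean [ 0.5686 -0.0441  0.0993] zmed 0.0994
 rect ((568.5362548828125, -45.05329895019531), (115.03607177734375, 113.22705078125), 30.9384708404541) circ ((567.1517333984375, -43.219730377197266), 59.40170669555664)
cap 295 mean [ 0.5689 -0.0448  0.1026] zmed 0.1023
peg 81 mean [ 0.6148 -0.0384  0.1276] zmed 0.1305
pegtop 49 mean [ 0.6128 -0.0389  0.1324] zmed 0.1327
```

View pics/crop.png

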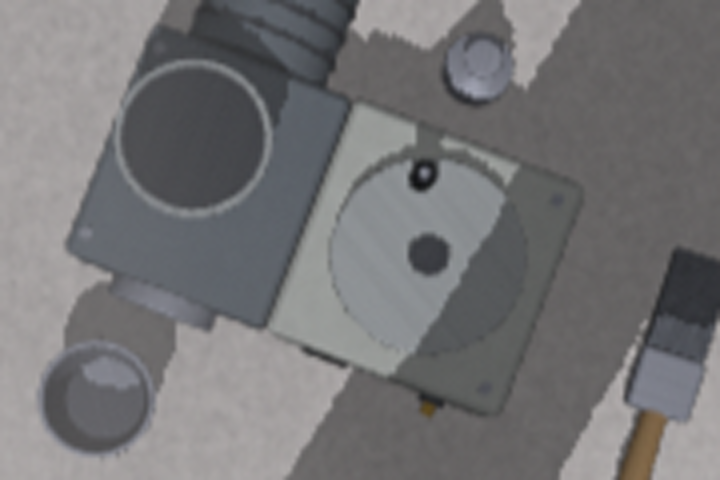

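Axis about (0.567, -0.046) with mill yaw about -20°. The peg sits at world angle about 8° (mill 28°), which fits the given radius. I'll shut the gripper and turn the wrist so that tool x will be tangential.

```bash
python3 -m crank '0 0 -1 0 0 0 0;0 0 -1 0 0 0 0;0 0 -1 0 0 0 0;0 0 -1 0 0 0 0;0 0 -1 0 0 0 0;0 0 -1 0 0 0 0;0 0 -1 0 0 0 0;0 0 -1 0 0 0 0;0 0 -1 0 0 0 0;0 0 -1 0 0 0 0' 20
python3 -m crank '0 0 -1 0 0 0 0;0 0 -1 0 0 0 0;0 0 -1 0 0 0 0;0 0 -1 0 0 0 0;0 0 -1 0 0 0 0;0 0 -1 0 0 0 0;0 0 -1 0 0 0 0;0 0 -1 0 0 0 0;0 0 -1 0 0 0 0;0 0 -1 0 0 0 0'
python3 -m crank '0 0 -1 0 0 0 0;0 0 -1 0 0 0 0;0 0 -1 0 0 0 0;0 0 -1 0 0 0 0;0 0 -1 0 0 0 0;0 0 -1 0 0 0 0;0 0 -1 0 0 0 0;0 0 -1 0 0 0 0;0 0 -1 0 0 0 0;0 0 -1 0 0 0 0'
cat >> h.py <<'E'
from scipy.spatial.transform import Rotation as Ro
AX=np.array([.567,-.046])
def st():
    o=ctrl.get_obs(); M=Ro.from_quat(o['ee_rot']).as_matrix(); p=np.array(o['eef_pos'])
    r=p[:2]-AX
    print('t',round(float(o['time']),2),'p',p.round(4),'yaw',np.degrees(np.arctan2(M[1,0],M[0,0])).round(1),'tilt',M[:,2].round(3),
     'r,th',np.hypot(*r).round(4),np.degrees(np.arctan2(r[1],r[0])).round(1),'Ftool',(M.T@o['wrist_force']).round(2),'gap',round(float(o['finger_gap']),2),'J6',o['joint_positions'][5].round(2))
    return p,M
def to(th,r,z):
    p,M=st(); T=np.array([AX[0]+r*np.cos(np.radians(th)),AX[1]+r*np.sin(np.radians(th)),z])
    print('units of 0.02:',(M.T@(T-p)/.02).round(2))
E
python3 -c "
from h import *
to(62.3,.045,.2)"
```

```text
time: 0.93
eef_pos: [0.1408, -0.5314, 0.2558]
ee_rot: [0.862, 0.507, 0.0, -0.001]
wrist_force: [0.4, 0.4, -0.2]
finger_gap: -0.0
time: 1.77
eef_pos: [0.1408, -0.5314, 0.2558]
ee_rot: [0.597, 0.802, 0.0, -0.0]
wrist_force: [0.1, -0.8, 0.5]
finger_gap: 0.003
time: 2.6
eef_pos: [0.1408, -0.5314, 0.2558]
ee_rot: [0.237, 0.971, 0.001, -0.0]
wrist_force: [0.1, -0.6, -1.2]
finger_gap: -0.0
t 2.6 p [ 0.1408 -0.5314  0.2558] yaw 152.6 tilt [-0.     0.001 -1.   ] r,th 0.646 -131.3 Ftool [-0.4  -0.47  1.21] gap -0.0 J6 -2.61
units of 0.02: [-7.74 33.61  2.82]
```

```bash

python3 -m crank '0 0 0 -.22 .96 0 0;0 0 0 -.22 .96 0 0;0 0 0 -.22 .96 0 0;0 0 0 -.22 .96 0 0;0 0 0 -.22 .96 0 0;0 0 0 -.22 .96 0 0;0 0 0 -.22 .96 0 0;0 0 0 -.22 .96 0 0;0 0 0 -.22 .96 0 0;0 0 0 -.22 .96 0 0' >/dev/null
python3 -m crank '0 0 0 -.22 .96 0 0;0 0 0 -.22 .96 0 0;0 0 0 -.22 .96 0 0;0 0 0 -.22 .96 0 0;0 0 0 -.22 .96 0 0;0 0 0 -.22 .96 0 0;0 0 0 -.22 .96 0 0;0 0 0 -.22 .96 0 0;0 0 0 -.22 .96 0 0;0 0 0 -.22 .96 0 0' >/dev/null
python3 -m crank '0 0 0 -.22 .96 0 0;0 0 0 -.22 .96 0 0;0 0 0 -.22 .96 0 0;0 0 0 -.22 .96 0 0;0 0 0 -.22 .96 0 0;0 0 0 -.22 .96 0 0;0 0 0 -.22 .96 0 0;0 0 0 -.22 .96 0 0;0 0 0 -.22 .96 0 0;0 0 0 -.22 .96 0 0'
python3 -m crank '0 0 0 -.22 .96 .3 0;0 0 0 -.22 .96 .4 0;0 0 0 -.22 .96 .4 0;0 0 0 -.22 .96 .4 0;0 0 0 -.22 .96 .4 0;0 0 0 0 0 .5 0;0 0 0 0 0 .4 0; 0 0 0 0 0 0 0;0 0 0 0 0 0 0'
python3 - <<'E'
from h import *
to(62.3,.045,.14)
f=grab('wrist'); save(f,'pics/w1.png'); P=pts(f); 
m=(np.hypot(P[...,0]-AX[0],P[...,1]-AX[1])<.075)
for lo,hi in((.096,.1015),(.112,.14)):
    k=m&(P[...,2]>lo)&(P[...,2]<hi); print(k.sum(),P[k].mean(0).round(4) if k.any() else '', cv2.minEnclosingCircle(P[k][:,:2].astype(np.float32)*1000) if k.any() else '')
E
```

```text
time: 5.1
eef_pos: [0.5254, -0.0819, 0.2558]
ee_rot: [0.239, 0.971, 0.0, -0.0]
wrist_force: [0.4, -0.3, 0.4]
finger_gap: 0.002
time: 5.85
eef_pos: [0.5882, -0.0085, 0.1996]
ee_rot: [0.239, 0.971, -0.0, -0.001]
wrist_force: [0.5, 0.5, -1.0]
finger_gap: 0.004
t 5.85 p [ 0.5882 -0.0085  0.1996] yaw 152.3 tilt [-0.002  0.    -1.   ] r,th 0.0431 60.5 Ftool [-0.15  0.69  0.96] gap 0.0 J6 -1.29
units of 0.02: [0.06 0.1  2.98]
13235 [ 0.5592 -0.0435  0.0995] ((564.730712890625, -45.724971771240234), 58.06163024902344)
236 [ 0.6038 -0.0402  0.1252] ((608.30126953125, -39.759300231933594), 7.623088836669922)
```

View pics/w1.png

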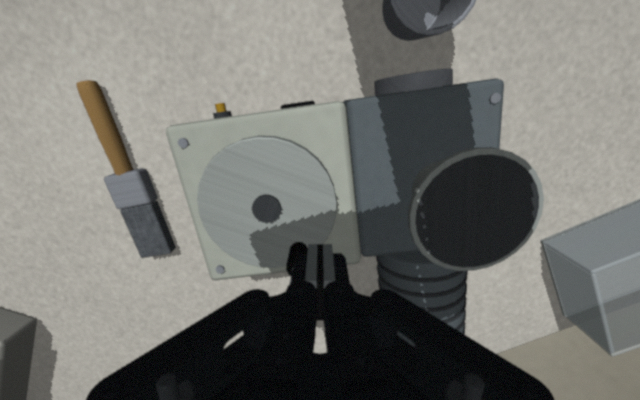

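The wrist view shows the disc centre cap at (267,208), with the black peg at (297,255) just left of the shut fingers. The wrist-based axis (0.565,-0.046) agrees with the top view. Lowering beside the peg.

```bash
sed -i 's/AX=.*/AX=np.array([.566,-.046])/' h.py
cat >> h.py <<'E'
def peg(n='wrist',fn=None):
    f=grab(n); P=pts(f); 
    if fn: save(f,fn)
    d=np.hypot(P[...,0]-AX[0],P[...,1]-AX[1]); dark=f['frame'].max(-1)<70
    k=((d>.030)&(d<.06)&(P[...,2]>.108)&(P[...,2]<.140)&dark).astype(np.uint8)
    c,l,s,ce=cv2.connectedComponentsWithStats(k)
    for i in range(1,c):
        if s[i,4]>25:
            q=P[l==i]; t=q[q[:,2]>q[:,2].max()-.006]; m=t.mean(0)-[*AX,0]
            print('blob',n,s[i,4],'px',ce[i].round(0),'xyz',t.mean(0).round(4),'r',np.hypot(*m[:2]).round(4),'world ang',np.degrees(np.arctan2(m[1],m[0])).round(1))
E
python3 -m crank '0 0 0 0 .1 .5 0;0 0 0 0 0 .5 0;0 0 0 0 0 .5 0;0 0 0 0 0 .5 0;0 0 0 0 0 .5 0;0 0 0 0 0 .4 0;0 0 0 0 0 0 0;0 0 0 0 0 0 0'
python3 - <<'E'
from h import *
st(); peg('wrist','pics/w2.png'); peg('top');peg('scene','pics/s2.png')
a=cv2.imread('pics/w2.png');b=cv2.imread('pics/s2.png')[140:290,220:420]
cv2.imwrite('pics/c2.png',np.hstack([cv2.resize(a[100:360,160:480],(400,325)),cv2.resize(b,(400,325))]))
E
```

```text
time: 6.57
eef_pos: [0.5897, -0.0061, 0.1415]
ee_rot: [0.239, 0.971, -0.0, -0.001]
wrist_force: [-0.0, 0.7, 0.0]
finger_gap: 0.001
t 6.57 p [ 0.5897 -0.0061  0.1415] yaw 152.3 tilt [-0.002  0.    -1.   ] r,th 0.0464 59.3 Ftool [ 0.36  0.65 -0.  ] gap 0.0 J6 -1.29
blob wrist 124 px [320. 255.] xyz [ 5.796e-01 -3.000e-04  1.370e-01] r 0.0477 world ang 73.5
blob wrist 217 px [339. 262.] xyz [0.5873 0.0064 0.1373] r 0.0565 world ang 67.9
blob wrist 202 px [300. 263.] xyz [ 0.5784 -0.0111  0.1371] r 0.037 world ang 70.4
blob wrist 43 px [281. 291.] xyz [ 0.6018 -0.0399  0.1104] r 0.0363 world ang 9.7
blob scene 75 px [293. 212.] xyz [ 0.6138 -0.0389  0.1334] r 0.0483 world ang 8.4
```

View pics/c2.png

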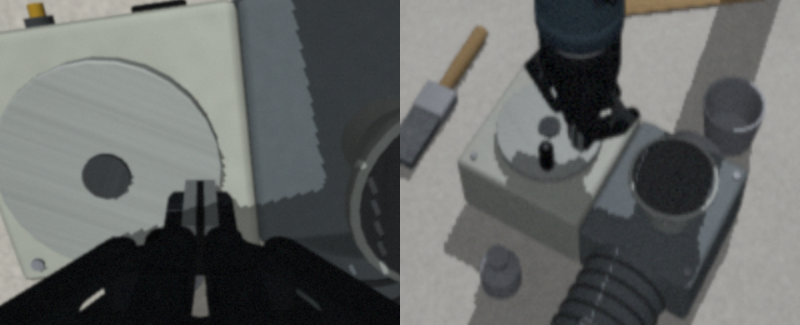

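Left: the wrist view has the shut fingertips at the disc's rear left, clear of the peg. Right: the scene view has the peg upright at (293,212) px. I'll start the clockwise sweep.

```bash

python3 -m crank '0 0 0 0 -.07 .2 0;0 0 .5 -.09 0 0 0;0 0 .5 -.09 0 0 0;0 0 .5 -.09 0 0 0;0 0 .5 -.09 0 0 0;0 0 .5 -.09 0 0 0;0 0 .5 -.09 0 0 0;0 0 .5 -.09 0 0 0;0 0 .5 -.09 0 0 0;0 0 .5 -.09 0 0 0'
python3 -c "
from h import *
st(); peg('scene')"
python3 -m crank '0 0 .5 -.09 0 0 0;0 0 .5 -.09 0 0 0;0 0 0 0 0 0 0'
python3 -c "
from h import *
st(); peg('scene')"
```

```text
time: 7.55
eef_pos: [0.6025, -0.0173, 0.1385]
ee_rot: [0.41, 0.912, 0.0, 0.0]
wrist_force: [0.0, 0.1, -0.6]
finger_gap: 0.0
t 7.55 p [ 0.6025 -0.0173  0.1385] yaw 131.6 tilt [ 0.001 -0.    -1.   ] r,th 0.0465 38.2 Ftool [0.05 0.08 0.64] gap 0.0 J6 -0.94
blob scene 73 px [293. 212.] xyz [ 0.6138 -0.0385  0.1338] r 0.0484 world ang 8.9
time: 7.85
eef_pos: [0.6049, -0.0201, 0.1385]
ee_rot: [0.446, 0.895, 0.0, 0.0]
wrist_force: [-0.3, -0.0, 0.3]
finger_gap: -0.004
t 7.85 p [ 0.6049 -0.0201  0.1385] yaw 127.1 tilt [ 0.001 -0.    -1.   ] r,th 0.0467 33.6 Ftool [ 0.16 -0.29 -0.32] gap -0.0 J6 -0.86
blob scene 102 px [294. 211.] xyz [ 0.6144 -0.0328  0.1357] r 0.0502 world ang 15.3
```

```bash

python3 -m crank '0 0 .5 -.09 -.03 0 0;0 0 .5 -.09 -.03 0 0;0 0 .5 -.09 0 0 0'>/dev/null; python3 -c "
from h import *
st()"
python3 -m crank '0 0 .5 -.09 -.01 0 0;0 0 .5 -.09 0 0 0;0 0 .5 -.09 0 0 0'>/dev/null; python3 -c "
from h import *
st()"
python3 -m crank '0 0 .5 -.09 -.01 0 0;0 0 .5 -.09 0 0 0;0 0 .5 -.09 0 0 0'>/dev/null; python3 -c "
from h import *
st()"
python3 -m crank '0 0 .5 -.09 -.01 0 0;0 0 .5 -.09 0 0 0;0 0 .5 -.09 0 0 0'>/dev/null; python3 -c "
from h import *
st();peg('scene');peg('wrist');peg('top')"
```

```text
t 8.15 p [ 0.6061 -0.024   0.1384] yaw 120.3 tilt [-0.001  0.002 -1.   ] r,th 0.0458 28.7 Ftool [ 5.58  1.08 -2.26] gap -0.0 J6 -0.75
t 8.4 p [ 0.6082 -0.0279  0.1384] yaw 113.4 tilt [-0.002  0.003 -1.   ] r,th 0.0459 23.2 Ftool [ 6.98  1.8  -2.19] gap 0.0 J6 -0.64
t 8.65 p [ 0.6108 -0.0347  0.1384] yaw 106.5 tilt [ 0.  0. -1.] r,th 0.0462 14.2 Ftool [ 0.32 -0.46 -0.34] gap -0.0 J6 -0.53
t 8.9 p [ 0.612  -0.0402  0.1384] yaw 99.6 tilt [ 0. -0. -1.] r,th 0.0463 7.1 Ftool [-0.56  0.22 -1.16] gap 0.0 J6 -0.42
blob scene 45 px [282. 209.] xyz [ 0.6123 -0.0597  0.1338] r 0.0482 world ang -16.4
blob wrist 1095 px [320. 260.] xyz [ 0.6102 -0.0308  0.1371] r 0.0468 world ang 19.0
```

```bash

python3 -m crank '0 0 .5 -.09 -.01 0 0;0 0 .5 -.09 0 0 0;0 0 .5 -.09 0 0 0'>/dev/null; python3 -c "
from h import *
st()"
python3 -m crank '0 0 .5 -.09 -.03 0 0;0 0 .5 -.09 0 0 0;0 0 .5 -.09 0 0 0'>/dev/null; python3 -c "
from h import *
st()"
python3 -m crank '0 0 .5 -.09 -.01 0 0;0 0 .5 -.09 0 0 0;0 0 .5 -.09 0 0 0'>/dev/null; python3 -c "
from h import *
st();peg('scene')"
python3 -m crank '0 0 .5 -.09 -.01 0 0;0 0 .5 -.09 0 0 0;0 0 .5 -.09 0 0 0'>/dev/null; python3 -c "
from h import *
st();peg('scene')"
python3 -m crank '0 0 .5 -.09 -.01 0 0;0 0 .5 -.09 0 0 0;0 0 .5 -.09 0 0 0'>/dev/null; python3 -c "
from h import *
st();peg('scene')"
```

```text
t 9.3 p [ 0.6125 -0.0444  0.1384] yaw 92.8 tilt [ 0.     0.002 -1.   ] r,th 0.0465 1.9 Ftool [ 5.33  1.17 -0.59] gap 0.0 J6 -0.3
t 9.55 p [ 0.6119 -0.049   0.1384] yaw 85.9 tilt [ 0.     0.003 -1.   ] r,th 0.046 -3.7 Ftool [ 6.23  0.78 -1.  ] gap -0.0 J6 -0.19
t 9.8 p [ 0.6111 -0.0561  0.1384] yaw 79.0 tilt [ 0.  0. -1.] r,th 0.0463 -12.6 Ftool [-0.18  0.49 -0.06] gap -0.0 J6 -0.08
t 10.1 p [ 0.6097 -0.0615  0.1383] yaw 72.2 tilt [ 0.  0. -1.] r,th 0.0464 -19.6 Ftool [-0.5  -0.07  0.42] gap 0.0 J6 0.03
blob scene 28 px [285. 211.] xyz [ 0.6193 -0.0537  0.1362] r 0.0538 world ang -8.2
t 10.4 p [ 0.6082 -0.0656  0.1384] yaw 65.3 tilt [ 0.001  0.002 -1.   ] r,th 0.0465 -24.9 Ftool [5.62 0.98 0.41] gap -0.0 J6 0.14
blob scene 30 px [283. 210.] xyz [ 0.6172 -0.0571  0.137 ] r 0.0524 world ang -12.2
```

```bash

python3 -m crank '0 0 .5 -.09 -.02 0 0;0 0 .5 -.09 0 0 0;0 0 .5 -.09 0 0 0'>/dev/null; python3 -c "
from h import *
st()"
python3 -m crank '0 0 .5 -.09 -.03 0 0;0 0 .5 -.09 0 0 0;0 0 .5 -.09 0 0 0'>/dev/null; python3 -c "
from h import *
st()"
python3 -m crank '0 0 .5 -.09 -.02 0 0;0 0 .5 -.09 0 0 0;0 0 .5 -.09 0 0 0'>/dev/null; python3 -c "
from h import *
st()"
python3 -m crank '0 0 .5 -.09 -.01 0 0;0 0 .5 -.09 0 0 0;0 0 .5 -.09 0 0 0'>/dev/null; python3 -c "
from h import *
st()"
python3 -m crank '0 0 .5 -.09 -.01 0 0;0 0 .5 -.09 0 0 0;0 0 .5 -.09 0 0 0'>/dev/null; python3 -c "
from h import *
st()"
python3 -m crank '0 0 .5 -.09 -.01 0 0;0 0 .5 -.09 0 0 0;0 0 .5 -.09 0 0 0'>/dev/null; python3 -c "
from h import *
st();peg('top');peg('scene','pics/s3.png');peg('wrist','pics/w3.png')
a=cv2.imread('pics/w3.png');b=cv2.imread('pics/s3.png')[140:290,220:420]
cv2.imwrite('pics/c3.png',np.hstack([cv2.resize(a[100:360,160:480],(400,325)),cv2.resize(b,(400,325))]))"
```

```text
t 10.7 p [ 0.6056 -0.0697  0.1384] yaw 58.5 tilt [ 0.002  0.002 -1.   ] r,th 0.0462 -30.9 Ftool [5.34 0.41 1.04] gap -0.0 J6 0.25
t 10.95 p [ 0.6012 -0.0753  0.1383] yaw 51.6 tilt [-0. -0. -1.] r,th 0.0458 -39.8 Ftool [-0.23  0.16 -0.43] gap -0.0 J6 0.36
t 11.2 p [ 0.5975 -0.0792  0.1383] yaw 44.7 tilt [ 0. -0. -1.] r,th 0.0458 -46.5 Ftool [ 0.6  -0.45 -0.99] gap 0.0 J6 0.47
t 11.45 p [ 0.5944 -0.0822  0.1385] yaw 37.8 tilt [ 0.003  0.001 -1.   ] r,th 0.046 -51.9 Ftool [6.39 0.66 2.45] gap -0.0 J6 0.59
t 11.7 p [ 0.5902 -0.085   0.1385] yaw 31.0 tilt [ 0.003  0.001 -1.   ] r,th 0.0459 -58.1 Ftool [ 4.69 -0.6   2.37] gap 0.0 J6 0.7
t 11.95 p [ 0.5838 -0.0881  0.1383] yaw 24.1 tilt [-0. -0. -1.] r,th 0.0457 -67.0 Ftool [0.24 0.77 0.15] gap 0.0 J6 0.81
blob scene 51 px [273. 199.] xyz [ 0.5943 -0.0839  0.1369] r 0.0473 world ang -53.2
blob wrist 1116 px [320. 260.] xyz [ 0.5913 -0.0837  0.1371] r 0.0454 world ang -56.1
```

View pics/c3.png

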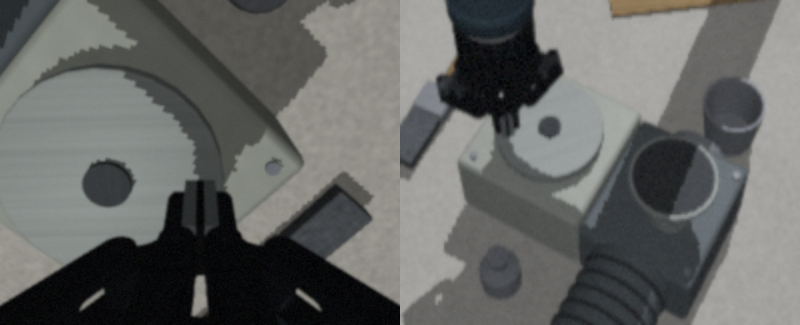

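The wrist view shows the fingers sweeping along the disc's right side, with nothing loose near them at their height. There have been four snaps so far, about 27° apart. From here I'll use small steps and a force check that breaks the chain.

```bash
cat > chk.py <<'E'
from h import *
import sys
st(); sys.exit(int(abs(np.linalg.norm(ctrl.get_obs()['wrist_force'][:2]))>float(sys.argv[1])))
E
python3 -m crank '0 0 .5 -.09 -.02 0 0;0 0 .5 -.09 0 0 0'>/dev/null; python3 chk.py 10 &&
python3 -m crank '0 0 .5 -.09 -.02 0 0;0 0 .5 -.09 0 0 0'>/dev/null; python3 chk.py 10 &&
python3 -m crank '0 0 .5 -.09 -.02 0 0;0 0 .5 -.09 0 0 0'>/dev/null && python3 chk.py 10 &&
python3 -m crank '0 0 .5 -.09 -.02 0 0;0 0 .5 -.09 0 0 0'>/dev/null && python3 chk.py 10 &&
python3 -m crank '0 0 .5 -.09 -.02 0 0;0 0 .5 -.09 0 0 0'>/dev/null && python3 chk.py 10 &&
python3 -m crank '0 0 .5 -.09 -.02 0 0;0 0 .5 -.09 0 0 0'>/dev/null && python3 chk.py 10 &&
python3 -m crank '0 0 .5 -.09 -.02 0 0;0 0 .5 -.09 0 0 0'>/dev/null && python3 chk.py 10
```

```text
t 12.27 p [ 0.5806 -0.0891  0.1384] yaw 19.5 tilt [ 0. -0. -1.] r,th 0.0455 -71.3 Ftool [-0.38  0.29  0.04] gap -0.0 J6 0.89
t 12.43 p [ 0.5775 -0.0899  0.1385] yaw 14.9 tilt [ 0.001 -0.    -1.   ] r,th 0.0454 -75.3 Ftool [ 3.03 -0.04  1.23] gap 0.0 J6 0.97
t 12.6 p [ 0.575  -0.0903  0.1386] yaw 10.3 tilt [ 0.004 -0.    -1.   ] r,th 0.0452 -78.6 Ftool [ 5.99 -0.39  4.51] gap -0.0 J6 1.04
t 12.77 p [ 0.5718 -0.0907  0.1386] yaw 5.7 tilt [ 0.005 -0.    -1.   ] r,th 0.045 -82.6 Ftool [ 6.9  -0.97  3.86] gap 0.0 J6 1.12
t 12.93 p [ 0.5667 -0.0905  0.1384] yaw 1.1 tilt [ 0.001 -0.    -1.   ] r,th 0.0445 -89.1 Ftool [-0.54  0.11  0.1 ] gap -0.0 J6 1.2
t 13.1 p [ 0.5625 -0.09    0.1383] yaw -3.4 tilt [ 0. -0. -1.] r,th 0.0441 -94.5 Ftool [ 0.01 -0.33  0.48] gap 0.0 J6 1.28
t 13.27 p [ 0.5592 -0.0894  0.1384] yaw -8.0 tilt [ 0.001 -0.    -1.   ] r,th 0.0439 -98.9 Ftool [ 3.79 -0.04  0.91] gap -0.0 J6 1.36
```

```bash

python3 -m crank '0 0 .3 -.054 .02 0 0;0 0 .3 -.054 0.02 0 0'>/dev/null; python3 chk.py 9 &&
python3 -m crank '0 0 .3 -.054 0 0 0;0 0 .3 -.054 0 0 0'>/dev/null && python3 chk.py 9 &&
python3 -m crank '0 0 .3 -.054 0 0 0;0 0 .3 -.054 0 0 0'>/dev/null && python3 chk.py 9 &&
python3 -m crank '0 0 .3 -.054 0 0 0;0 0 .3 -.054 0 0 0'>/dev/null && python3 chk.py 9 &&
python3 -m crank '0 0 .3 -.054 0 0 0;0 0 .3 -.054 0 0 0'>/dev/null && python3 chk.py 9 &&
python3 -m crank '0 0 .3 -.054 0 0 0;0 0 .3 -.054 0 0 0'>/dev/null && python3 chk.py 9
```

```text
t 13.43 p [ 0.5574 -0.09    0.1386] yaw -10.8 tilt [ 0.002 -0.    -1.   ] r,th 0.0448 -101.1 Ftool [ 3.04 -0.42  1.44] gap -0.01 J6 1.4
t 13.6 p [ 0.5556 -0.0899  0.1386] yaw -13.7 tilt [ 0.002 -0.001 -1.   ] r,th 0.0451 -103.3 Ftool [5.53 0.03 2.27] gap 0.0 J6 1.45
t 13.77 p [ 0.5538 -0.0895  0.1386] yaw -16.4 tilt [ 0.003 -0.001 -1.   ] r,th 0.0452 -105.6 Ftool [7.91 0.8  3.38] gap 0.0 J6 1.5
t 13.93 p [ 0.5519 -0.089   0.1386] yaw -19.2 tilt [ 0.003 -0.001 -1.   ] r,th 0.0452 -108.2 Ftool [6.   0.44 2.88] gap 0.0 J6 1.55
t 14.1 p [ 0.5488 -0.0878  0.1385] yaw -21.9 tilt [ 0.001 -0.    -1.   ] r,th 0.0452 -112.3 Ftool [ 0.21 -0.23  0.63] gap 0.0 J6 1.59
t 14.27 p [ 0.5454 -0.0863  0.1381] yaw -24.7 tilt [-0.002  0.001 -1.   ] r,th 0.0453 -117.0 Ftool [ 0.09  0.98 -0.02] gap 0.0 J6 1.64
```

```bash

python3 -m crank '0 0 .3 -.054 0 0 0;0 0 .3 -.054 0 0 0'>/dev/null; python3 chk.py 9 &&
python3 -m crank '0 0 .3 -.054 0 0 0;0 0 .3 -.054 0 0 0'>/dev/null && python3 chk.py 9 &&
python3 -m crank '0 0 .3 -.054 0 0 0;0 0 .3 -.054 0 0 0'>/dev/null && python3 chk.py 9 &&
python3 -m crank '0 0 .3 -.054 0 0 0;0 0 .3 -.054 0 0 0'>/dev/null && python3 chk.py 9 &&
python3 -m crank '0 0 .3 -.054 0 0 0;0 0 .3 -.054 0 0 0'>/dev/null && python3 chk.py 9 &&
python3 -m crank '0 0 .3 -.054 0 0 0;0 0 .3 -.054 0 0 0'>/dev/null && python3 chk.py 9
```

```text
t 14.43 p [ 0.5439 -0.0855  0.1382] yaw -27.5 tilt [-0.001  0.    -1.   ] r,th 0.0453 -119.2 Ftool [-0.32 -0.2  -0.11] gap -0.0 J6 1.69
t 14.6 p [ 0.5423 -0.0846  0.1383] yaw -30.2 tilt [-0.  0. -1.] r,th 0.0453 -121.6 Ftool [0.76 0.51 0.48] gap 0.01 J6 1.74
t 14.77 p [ 0.5405 -0.0835  0.1383] yaw -33.0 tilt [-0.  0. -1.] r,th 0.0454 -124.1 Ftool [ 0.88  0.75 -0.06] gap -0.0 J6 1.79
t 14.93 p [ 0.5397 -0.083   0.1385] yaw -35.7 tilt [ 0.002 -0.001 -1.   ] r,th 0.0454 -125.4 Ftool [5.9  0.84 4.1 ] gap -0.0 J6 1.84
t 15.1 p [ 0.5393 -0.0828  0.1386] yaw -38.5 tilt [ 0.005 -0.003 -1.   ] r,th 0.0455 -126.0 Ftool [11.56 -1.07  7.14] gap -0.0 J6 1.89
```

```bash

python3 -m crank '0 0 0 -.04 0 0 0;0 0 0 -.04 0 0 0'>/dev/null; python3 chk.py 9; python3 -m crank '0 0 0 0 0 0 0'>/dev/null; python3 chk.py 9; python3 -c "
from h import *
peg('top');peg('scene')"
```

```text
t 15.27 p [ 0.5392 -0.0827  0.1388] yaw -38.4 tilt [ 0.007 -0.005 -1.   ] r,th 0.0455 -126.1 Ftool [14.11  0.51 11.37] gap -0.0 J6 1.89
t 15.35 p [ 0.5392 -0.0828  0.1387] yaw -38.4 tilt [ 0.007 -0.005 -1.   ] r,th 0.0455 -126.1 Ftool [12.65  0.2   9.69] gap -0.0 J6 1.89
blob scene 52 px [280. 182.] xyz [ 0.551  -0.0826  0.137 ] r 0.0396 world ang -112.3
```

The stop is confirmed: it held at about 14 N, well above the 6–8 N of the clicks. Six clicks took the peg from 8° to about -150° world (mill ~230°), which fits the given range. Now I'll back off, lift, turn the wrist and go round to peg_never.

```bash

python3 -m crank '0 0 0 .15 0 0 0;0 0 0 .2 0 0 0;0 0 0 .2 0 0 0;0 0 0 0 0 -.5 0;0 0 0 0 0 -.7 0;0 0 0 0 0 -.8 0;0 0 0 0 0 -.6 0;0 0 -1 0 0 0 0;0 0 -1 0 0 0 0;0 0 -1 0 0 0 0'
python3 -m crank '0 0 -1 0 0 0 0;0 0 -1 0 0 0 0;0 0 -1 0 0 0 0;0 0 -1 0 0 0 0;0 0 -1 0 0 0 0;0 0 -1 0 0 0 0;0 0 -1 0 0 0 0;0 0 -1 0 0 0 0;0 0 -1 0 0 0 0;0 0 -1 0 0 0 0'>/dev/null
python3 -m crank '0 0 -1 0 0 0 0;0 0 -1 0 0 0 0;0 0 -1 0 0 0 0;0 0 -1 0 0 0 0;0 0 -1 0 0 0 0;0 0 -1 0 0 0 0;0 0 -.3 0 0 0 0;0 0 0 0 0 0 0'
python3 -c "
from h import *
to(140,.045,.19); peg('top');peg('scene'); peg('wrist')"
```

```text
time: 16.28
eef_pos: [0.5445, -0.0867, 0.1916]
ee_rot: [0.977, -0.211, 0.0, -0.0]
wrist_force: [-0.4, 0.5, 0.3]
finger_gap: -0.001
time: 17.78
eef_pos: [0.5444, -0.0868, 0.1909]
ee_rot: [0.906, 0.423, 0.0, 0.0]
wrist_force: [-0.3, 0.5, -0.4]
finger_gap: 0.002
t 17.78 p [ 0.5444 -0.0868  0.1909] yaw 50.1 tilt [ 0.  0. -1.] r,th 0.0461 -117.9 Ftool [ 0.18 -0.52  0.38] gap 0.0 J6 0.34
units of 0.02: [ 2.26 -2.73  0.04]
blob scene 60 px [287. 178.] xyz [ 0.5318 -0.0671  0.1332] r 0.0402 world ang -148.4
blob wrist 540 px [285. 223.] xyz [ 0.5274 -0.0676  0.133 ] r 0.0442 world ang -150.8
```

```bash

python3 -m crank '0 0 0 .45 -.55 0 0;0 0 0 .45 -.55 0 0;0 0 0 .45 -.55 0 0;0 0 0 .45 -.54 0 0;0 0 0 .46 -.54 0 0;0 0 0 0 0 0 0;0 0 0 0 0 0 0;0 0 0 0 0 .5 0;0 0 0 0 0 .5 0;0 0 0 0 0 .5 0'
python3 -m crank '0 0 0 0 0 .5 0;0 0 0 0 0 .4 0;0 0 0 0 0 .2 0;0 0 0 0 0 0 0'
python3 -c "
from h import *
to(140,.045,.139)"
python3 -m crank '0 0 -.5 -.09 0 0 0;0 0 -.5 -.09 0 0 0;0 0 -.5 -.09 0 0 0;0 0 -.5 -.09 0 0 0;0 0 -.5 -.09 0 0 0;0 0 -.5 -.09 0 0 0;0 0 -.5 -.09 0 0 0;0 0 -.5 -.09 0 0 0;0 0 -.5 -.09 0 0 0;0 0 -.5 -.09 0 0 0'
python3 -c "
from h import *
st()"
```

```text
time: 18.77
eef_pos: [0.5315, -0.0177, 0.159]
ee_rot: [0.906, 0.423, -0.0, -0.0]
wrist_force: [-0.5, -0.5, -0.1]
finger_gap: -0.003
time: 19.1
eef_pos: [0.5308, -0.0174, 0.1367]
ee_rot: [0.906, 0.423, -0.001, -0.001]
wrist_force: [0.3, 0.2, -0.1]
finger_gap: 0.001
t 19.1 p [ 0.5308 -0.0174  0.1367] yaw 50.1 tilt [-0.003  0.001 -1.   ] r,th 0.0454 140.9 Ftool [0.31 0.12 0.07] gap 0.0 J6 0.45
units of 0.02: [ 0.03  0.02 -0.11]
time: 19.93
eef_pos: [0.5231, -0.0331, 0.1388]
ee_rot: [0.803, 0.596, 0.0, 0.0]
wrist_force: [0.4, 0.1, 0.4]
finger_gap: 0.002
t 19.93 p [ 0.5231 -0.0331  0.1388] yaw 73.1 tilt [ 0.001 -0.    -1.   ] r,th 0.0448 163.2 Ftool [ 0.27  0.38 -0.38] gap 0.0 J6 0.02
```

```bash

python3 -m crank '0 0 -.5 -.09 0 0 0;0 0 -.5 -.09 0 0 0;0 0 -.5 -.09 0 0 0;0 0 -.5 -.09 0 0 0;0 0 -.5 -.09 0 0 0;0 0 -.5 -.09 0 0 0;0 0 -.5 -.09 0 0 0;0 0 -.5 -.09 0 0 0'>/dev/null; python3 chk.py 12 &&
python3 -m crank '0 0 -.5 -.09 0.01 0 0;0 0 -.5 -.09 0 0 0'>/dev/null && python3 chk.py 12 &&
python3 -m crank '0 0 -.5 -.09 0.01 0 0;0 0 -.5 -.09 0 0 0'>/dev/null && python3 chk.py 12 &&
python3 -m crank '0 0 -.5 -.09 0.01 0 0;0 0 -.5 -.09 0 0 0'>/dev/null && python3 chk.py 12 &&
python3 -m crank '0 0 -.5 -.09 0.01 0 0;0 0 -.5 -.09 0 0 0'>/dev/null && python3 chk.py 12
```

```text
t 20.6 p [ 0.5209 -0.0473  0.1388] yaw 91.5 tilt [ 0.001 -0.    -1.   ] r,th 0.0451 -178.4 Ftool [ 0.36  0.53 -0.67] gap -0.0 J6 -0.33
t 20.77 p [ 0.5213 -0.0509  0.1388] yaw 96.1 tilt [ 0.001 -0.    -1.   ] r,th 0.045 -173.8 Ftool [ 0.72 -0.59 -0.25] gap 0.0 J6 -0.42
t 20.93 p [ 0.5216 -0.0536  0.1388] yaw 100.6 tilt [ 0.     0.001 -1.   ] r,th 0.045 -170.3 Ftool [ 4.31 -0.38 -1.38] gap 0.0 J6 -0.5
t 21.1 p [ 0.5221 -0.0563  0.1387] yaw 105.2 tilt [-0.001  0.003 -1.   ] r,th 0.0451 -166.8 Ftool [ 6.81  0.54 -3.11] gap 0.0 J6 -0.59
t 21.27 p [ 0.5234 -0.06    0.1388] yaw 109.8 tilt [-0.     0.002 -1.   ] r,th 0.0448 -161.8 Ftool [ 3.26 -0.06 -1.05] gap 0.0 J6 -0.67
```

```bash

python3 -m crank '0 0 -.5 -.09 0 0 0;0 0 0 0 0 0 0'>/dev/null; python3 chk.py 12 && python3 -c "
from h import *
peg('top');peg('scene');peg('wrist')"
```

```text
t 21.43 p [ 0.5248 -0.0631  0.1388] yaw 112.1 tilt [ 0.001 -0.    -1.   ] r,th 0.0446 -157.5 Ftool [-0.1   0.57 -0.21] gap 0.0 J6 -0.72
blob scene 77 px [279. 182.] xyz [ 0.5439 -0.0817  0.1335] r 0.042 world ang -121.8
blob wrist 1105 px [320. 260.] xyz [ 0.5208 -0.0538  0.1371] r 0.0459 world ang -170.2
```

Click 1: the peg went from -150° to about -122°. On to the second.

```bash

python3 -m crank '0 0 -.5 -.09 0 0 0;0 0 -.5 -.09 0 0 0;0 0 -.5 -.09 0 0 0;0 0 -.5 -.09 0 0 0'>/dev/null; python3 chk.py 12 &&
python3 -m crank '0 0 -.5 -.09 0 0 0;0 0 -.5 -.09 0 0 0'>/dev/null && python3 chk.py 12 &&
python3 -m crank '0 0 -.5 -.09 0.01 0 0;0 0 -.5 -.09 0 0 0'>/dev/null && python3 chk.py 12 &&
python3 -m crank '0 0 -.5 -.09 0.01 0 0;0 0 -.5 -.09 0 0 0'>/dev/null && python3 chk.py 12 &&
python3 -m crank '0 0 -.5 -.09 0 0 0'>/dev/null && python3 chk.py 12 && 
python3 -m crank '0 0 -.5 -.09 0 0 0'>/dev/null && python3 chk.py 12 && python3 -c "
from h import *
peg('scene')"
```

```text
t 21.92 p [ 0.5274 -0.0693  0.1384] yaw 121.2 tilt [ 0. -0. -1.] r,th 0.0451 -148.8 Ftool [1.02 0.61 0.05] gap 0.0 J6 -0.89
t 22.08 p [ 0.5287 -0.0717  0.1383] yaw 125.8 tilt [-0.001  0.001 -1.   ] r,th 0.0453 -145.4 Ftool [ 4.63 -0.29 -3.25] gap -0.0 J6 -0.97
t 22.25 p [ 0.5304 -0.0738  0.1383] yaw 130.4 tilt [-0.003  0.002 -1.   ] r,th 0.0452 -142.0 Ftool [ 6.7   0.24 -4.6 ] gap 0.0 J6 -1.05
t 22.42 p [ 0.5328 -0.0763  0.1383] yaw 135.0 tilt [-0.003  0.002 -1.   ] r,th 0.045 -137.6 Ftool [ 4.61  0.57 -3.19] gap -0.0 J6 -1.14
t 22.5 p [ 0.5348 -0.0782  0.1384] yaw 137.3 tilt [-0.001  0.001 -1.   ] r,th 0.0448 -134.1 Ftool [ 0.25  0.51 -0.51] gap -0.01 J6 -1.18
t 22.58 p [ 0.5367 -0.0799  0.1384] yaw 139.6 tilt [-0.  0. -1.] r,th 0.0449 -130.8 Ftool [-0.13  1.11  0.6 ] gap -0.0 J6 -1.22
blob scene 31 px [279. 181.] xyz [ 0.5491 -0.0805  0.1369] r 0.0384 world ang -116.1
blob scene 76 px [274. 190.] xyz [ 0.5661 -0.089   0.1343] r 0.043 world ang -89.8
```

Click 2: the peg is at about -92°. On to the third.

```bash

python3 -m crank '0 0 -.5 -.09 0 0 0;0 0 -.5 -.09 0 0 0;0 0 -.5 -.09 0 0 0;0 0 -.5 -.09 0 0 0'>/dev/null; python3 chk.py 12 &&
python3 -m crank '0 0 -.5 -.09 0 0 0;0 0 -.5 -.09 0 0 0'>/dev/null && python3 chk.py 12 &&
python3 -m crank '0 0 -.5 -.09 0.01 0 0;0 0 -.5 -.09 0 0 0'>/dev/null && python3 chk.py 12 &&
python3 -m crank '0 0 -.5 -.09 0.01 0 0;0 0 -.5 -.09 0 0 0'>/dev/null && python3 chk.py 12 &&
python3 -m crank '0 0 -.5 -.09 0 0 0'>/dev/null && python3 chk.py 12 && python3 -c "
from h import *
peg('scene')"
```

```text
t 22.97 p [ 0.5423 -0.0844  0.1383] yaw 148.7 tilt [-0.  0. -1.] r,th 0.0451 -121.7 Ftool [ 4.71 -0.66 -2.04] gap -0.0 J6 -1.38
t 23.13 p [ 0.5444 -0.0856  0.1382] yaw 153.3 tilt [-0.003  0.001 -1.   ] r,th 0.0451 -118.6 Ftool [ 5.68  0.02 -4.78] gap -0.0 J6 -1.46
t 23.3 p [ 0.547  -0.0867  0.1382] yaw 157.9 tilt [-0.004  0.002 -1.   ] r,th 0.0449 -115.0 Ftool [ 6.59 -0.72 -5.02] gap -0.0 J6 -1.54
t 23.47 p [ 0.5512 -0.0881  0.1382] yaw 162.4 tilt [-0.002  0.001 -1.   ] r,th 0.0447 -109.3 Ftool [-0.07 -0.48  0.03] gap -0.01 J6 -1.62
t 23.55 p [ 0.5538 -0.0891  0.1383] yaw 164.7 tilt [-0.  0. -1.] r,th 0.0448 -105.7 Ftool [-0.42 -0.42  0.24] gap 0.0 J6 -1.66
blob scene 131 px [273. 193.] xyz [ 0.5705 -0.0876  0.1368] r 0.0418 world ang -83.8
```

Click 3: the force rose to 6.6 N, then dropped to 0. On to the fourth.

```bash

python3 -m crank '0 0 -.5 -.09 0 0 0;0 0 -.5 -.09 0 0 0;0 0 -.5 -.09 0 0 0;0 0 -.5 -.09 0 0 0'>/dev/null; python3 chk.py 12 &&
python3 -m crank '0 0 -.5 -.09 0 0 0;0 0 -.5 -.09 0 0 0'>/dev/null && python3 chk.py 12 &&
python3 -m crank '0 0 -.4 -.07 0.01 0 0'>/dev/null && python3 chk.py 12 &&
python3 -m crank '0 0 -.4 -.07 0.01 0 0'>/dev/null && python3 chk.py 12
```

```text
t 23.93 p [ 0.5611 -0.0907  0.1383] yaw 173.9 tilt [-0.  0. -1.] r,th 0.045 -96.3 Ftool [-0.49  0.14 -0.41] gap 0.0 J6 -1.82
t 24.1 p [ 0.5636 -0.0909  0.1382] yaw 178.4 tilt [-0.003  0.    -1.   ] r,th 0.045 -93.1 Ftool [ 5.83  0.72 -3.82] gap -0.0 J6 -1.9
t 24.18 p [ 0.5646 -0.0908  0.1382] yaw -179.7 tilt [-0.004  0.    -1.   ] r,th 0.0448 -91.8 Ftool [ 6.53 -0.59 -4.96] gap 0.0 J6 -1.93
t 24.27 p [ 0.5657 -0.0906  0.1382] yaw -177.9 tilt [-0.004  0.    -1.   ] r,th 0.0446 -90.4 Ftool [ 6.06 -0.42 -5.06] gap 0.0 J6 -1.96
```

```bash

python3 -m crank '0 0 -.4 -.07 0 0 0'>/dev/null; python3 chk.py 4 ||
python3 -m crank '0 0 -.4 -.07 0 0 0'>/dev/null; python3 chk.py 3 ||
python3 -m crank '0 0 -.4 -.07 0 0 0'>/dev/null; python3 chk.py 3; python3 -m crank '0 0 0 0 0 0 0'>/dev/null;python3 chk.py 3
```

```text
t 24.35 p [ 0.567  -0.0905  0.1382] yaw -176.1 tilt [-0.004  0.    -1.   ] r,th 0.0445 -88.8 Ftool [ 7.34 -0.03 -4.47] gap 0.0 J6 -1.99
t 24.43 p [ 0.5685 -0.0904  0.1382] yaw -174.2 tilt [-0.004  0.    -1.   ] r,th 0.0445 -86.8 Ftool [ 5.22  0.69 -3.81] gap -0.0 J6 -2.02
t 24.52 p [ 0.5704 -0.0903  0.1382] yaw -172.4 tilt [-0.003  0.    -1.   ] r,th 0.0445 -84.3 Ftool [ 1.09  0.13 -0.75] gap 0.0 J6 -2.05
t 24.6 p [ 0.5716 -0.0904  0.1384] yaw -172.4 tilt [-0. -0. -1.] r,th 0.0448 -82.8 Ftool [ 0.22 -0.16  0.3 ] gap -0.0 J6 -2.05
```

Fourth snap: the force faded to 0. Backing off, lifting, and checking by camera.

```bash

python3 -m crank '0 0 0 .15 0 0 0;0 0 0 .15 0 0 0;0 0 0 0 0 -.6 0;0 0 0 0 0 -.9 0;0 0 0 0 0 -.9 0;0 0 0 0 0 -.9 0;0 0 0 0 0 -.9 0;0 0 0 0 0 -.9 0;0 0 0 0 0 0 0' 
python3 -c "
from h import *
st();peg('scene','pics/s4.png');peg('wrist','pics/w4.png');peg('top')
a=cv2.imread('pics/w4.png');b=cv2.imread('pics/s4.png')[140:290,180:440]
cv2.imwrite('pics/c4.png',np.hstack([cv2.resize(a,(400,325)),cv2.resize(b,(400,325))]))"
```

```text
time: 25.35
eef_pos: [0.5673, -0.0918, 0.2443]
ee_rot: [-0.066, 0.998, -0.001, 0.003]
wrist_force: [0.3, -1.3, 0.8]
finger_gap: -0.002
t 25.35 p [ 0.5673 -0.0918  0.2443] yaw -172.4 tilt [ 0.007 -0.002 -1.   ] r,th 0.0459 -88.4 Ftool [-0.15 -1.36 -0.78] gap -0.0 J6 -2.06
blob scene 88 px [276. 204.] xyz [ 0.5999 -0.0761  0.1336] r 0.0453 world ang -41.6
blob wrist 370 px [330. 234.] xyz [ 0.5949 -0.0779  0.1333] r 0.043 world ang -47.8
```

View pics/c4.png

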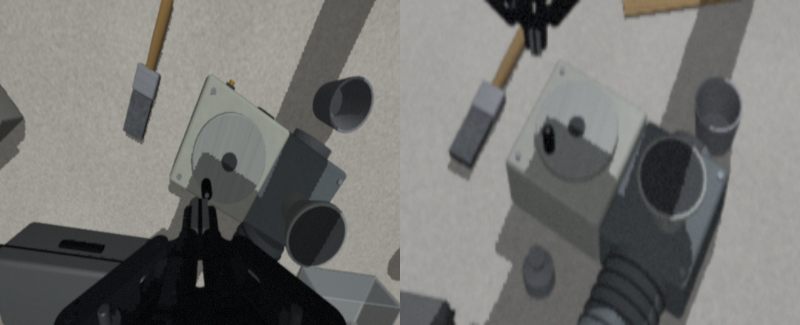

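Scene view: the peg is upright at (276,204) px, about -46° world, and the robot is clear above it. The cup, weight and brush stand where they were.

```bash
python3 -m crank '0 0 0 0 0 0 0;0 0 0 0 0 0 0;0 0 0 0 0 0 0;0 0 0 0 0 0 0;0 0 0 0 0 0 0;0 0 0 0 0 0 0' >/dev/null; python3 -c "
from h import *
st();peg('wrist');peg('scene')
for n in ['scene']:
    f=dict(np.load('pics/scene.npz')); print(f['frame'].shape)
print(ctrl.close_job())"
```

```text
t 26.0 p [ 0.5657 -0.0912  0.2401] yaw -172.4 tilt [-0.  0. -1.] r,th 0.0452 -90.4 Ftool [-0.53 -0.65  0.09] gap 0.0 J6 -2.06
blob wrist 350 px [329. 235.] xyz [ 0.5941 -0.0775  0.1331] r 0.0423 world ang -48.3
blob scene 87 px [276. 204.] xyz [ 0.5995 -0.0761  0.1338] r 0.045 world ang -41.9
(400, 640, 3)
the job is handed in; nothing more can be done
None
```

The mill is set: I turned the disc clockwise to its stop, then back counter-clockwise four clicks. The job was handed in at 26 s, with the gripper lifted about 80 mm clear of the peg. It reported no verdict.

- **To the stop:** pushing the peg clockwise took six clicks, each peaking at about 5–8 N. It then held firm at about 14 N tangentially, just under your 15 N mark, so I stopped there. The wrist camera put the peg at -150.8° world, about 230° in the mill's frame.
- **Back four clicks:** I felt four separate rises of 6.6–7.3 N, each followed by a drop to zero. The peg came to rest about 104° from the stop, which fits four clicks of about 26°.
- **Last checks:** the two cameras disagreed by about 6° on the peg's final angle: -48° from the wrist, -42° from the scene. A click is about 26°, and both are closest to the fourth click (about -46°). The top camera could not pick out the peg after the start.
- **Loose things:** the cup, brush and weight looked unmoved in the final pictures. I judged that by eye and did not measure it.

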